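# Unload a two-up package sealing fixture

## Robot

A 7-joint arm with a two-finger parallel gripper is mounted at the origin on the work surface; the furniture and walls round the work are solid. World frame = base frame: x ahead of the robot, y to its left, z up, the work surface at z = 0. Lengths are in m, angles in rad, forces in N, time in s.
With the tool pointing down it reaches from about 0.4 to 0.85 m from the base axis. Payload 10.4 kg.
Tool frame: the origin (TCP) lies between the finger pads; the fingertips stand 8 mm ahead of it and the grasp point (between the pads) lies 11 mm behind it; z points along the fingers, y is the line along which they close (so a half turn about z gives the same grasp; the last joint's range is limited). The gripper opens to 85 mm and grips with 20 to 120 N. Pads are 22 mm wide; open, the fingers measure 114 mm over their backs; the gripper's body (76 mm by 85 mm) begins 54 mm behind the grasp point. The pads swing forward as they close: fully open they stand 13 mm farther back than shut.
Start: joints at [-1.333, 0.332, -0.065, 1.46, 0.022, 1.35, -0.088], TCP at [0.161, 0.604, 0.239] pointing down, gripper open.
Joint ranges: [-2.6, 2.6], [-0.5, 2.12], [-1.47, 1.34], [0.16, 2.42], [-1.27, 4.41], [0.06, 2.06], [-2.6, 2.6]. Speed limits (rad/s): [2.22, 2.22, 2.79, 2.79, 3.14, 3.14, 3.14].

## Interface

Orientations are given as a unit quaternion [x, y, z, w].
In Python, from cell import arm gives the robot as it stands.
- The arm moves only by the tool send_rows, never from a script. Its argument "moves" is one flat list of numbers, 7 for each row, row after row: the finger opening in cm, from 0 to 8.54, then the shift along the tool's x, y, z in cm, then the turn, a rotation vector about the tool's x, y, z in degrees. In form: [claw, dx, dy, dz, wx, wy, wz, claw, dx, dy, dz, wx, wy, wz, ...]. A call has 1 to 12 rows; each row shifts and turns the commanded pose from where the row before left it, along the tool's axes as they then stand; what a row does not reach is not made up. A row lasts 1/8 s, in which the tool goes at most 62.5 mm and 10.7 degrees, less where a joint would pass 70% of its speed; a pose out of reach is approached as far as the arm can. A call with a gripper value outside its range is refused whole. The fingers move at their own pace and stop on an object; "squeeze" is the grip in N (left out, the last holds). Time passes only in rows, so rows that do not move let the fingers close. It gives the time, the measured TCP pose, the force, the opening and the grip force at its end, in the units of the state.
- arm.sense(): the state, without advancing time (a new reading comes with each control period).
- arm.camera(name): name is "side" or "top" or "wrist"; returns (picture, depth): 400x640x3 uint8, blue, green, red; 400x640 float32, m along the optical axis (not along the pixel's ray), 0 where there is no reading.
- arm.camera_info(name): a dict with "mtx" (3x3 intrinsics, pixels), "extrinsics" (4x4, takes a point from camera to world coordinates). Camera axes: x right, y down, z forward; pixel columns grow to the right and rows downward; lengths in m; the calibration is good to about 2 mm. A picture is of the moment at which its call begins: read the wrist's pose just before it. camera_info takes no time and is no camera call; for the wrist camera it gives the pose at the moment of the call.
- arm.sign_off(): hands the job in; it is judged then, once.
Trained networks look in the newest picture that a camera, given by its name, has taken for a name from the list of things; names that differ only in an ending like _2 or _b are one class to them, and where a whole thing is asked for, a point or a joint stands for the part that bears it (a point fixed in the world has none). Each returns a list of dicts, best first, with "score" (0 to 1); they miss things now and then, are a little off and sometimes report something else, mostly with a low value. They report only what shows in the picture. A call takes as long as a camera call. They do not tell look-alikes from the thing itself.
- arm.look_for(camera, name): "position" ([x, y, z] in m, in world coordinates, good to about 4 mm: the middle of the surface that is visible of it).
- arm.tip_of(camera, name): "position" ([x, y, z] in m, in world coordinates, good to about 4 mm: a listed point, or the origin of a listed thing).
The state is a dict: "time": time; "qpos": joint angles; "dq": joint speeds; "effort": joint torques, N m; "tcp_pos": TCP position; "tcp_rot": TCP orientation; "ft_force": force on the tool from outside, world axes, zero at the start; "torque": the same for the moment, N m; "width": finger opening in m; "grasp_force": force on a finger pad.
Only numpy, scipy, OpenCV 4.12 (cv2) and the standard library are available. Lean on these libraries where they do the work, as an engineer would, in place of code of your own. Each camera call takes 0.05 s, during which the arm holds its last target. There are 200 camera calls.

## Task

Unload the sealing fixture: lay its steel pressure bar in the two white saddles of the grey cradle, then lay the aluminium hold-down frame flat in the middle of the white tray, and only then take out the two sealed packages. Set the gold-lidded one flat in the black carrier's recess and the silver-lidded one in the blue carrier's. Keep the packages upright and the blue-capped bottle standing.

Things in the scene. Friction and masses are not known exactly. Their poses are not given: they have to be found in the camera images.
- fixture: Black fixture, fixed. Origin: middle of underside, z up, y along its row of two pockets. Plate 66x164x6 mm (x,y,z); pedestals 57x38 mm at y +-38 mm with 2 mm deep pockets (floor 16 mm, rim 18.4 mm up), 38 mm free between them. Steel guide pins 6 mm thick, tops 52 mm up, at x 0, y +-66 mm. It starts loaded, from the bottom: 2 packages, frame, bar, all centred along it.
- bar: Steel pressure bar 154 mm long (y), 14 mm wide (x; 22 at the end eyes), 280 g, ends alike. Origin: middle of underside. White feet 22 mm long at y +-38 mm, z 0-4 mm; bar z 4-14; black grip in the middle z 14-32 mm, 14 mm wide (x), 36 long (y). 11 mm eyes at y +-66 mm, loose on the pins. Starts with its feet on the package lids, underside 33 mm up; clear of the pins once raised 20 mm.
- frame: Aluminium hold-down frame 156 mm long (y), 63 wide (x), 110 g, ends alike. Origin: middle of underside. Ends 5 mm thick, windows 44x27 mm at y +-38 mm: packages stand up through them, flanges trapped below. Grip the middle bridge: 30 mm wide (x), 10 mm thick, 38 mm free length (y). Loose 11 mm eyes on the pins. Starts under the bar, underside 18.4 mm up; clear once raised 35 mm.
- package_gold: Gold package with a GOLD lid: flange 29x48x2.4 mm (x,y,z), body 24x41 mm, 17 mm high in all, 36 g. Origin: middle of underside, y along its length. Starts in either pocket, underside 16 mm up, lying across the fixture (its y along the fixture's x). Grip it there by its two ends (41 mm, along its y), 4 mm or more above its underside; the guide pins hinder the other way. Half turns do not matter.
- package_nickel: The same package with a SILVER-grey nickel lid, in the other pocket: same sizes, origin and handling.
- bar_cradle: Place for the bar, fixed: GREY plate 60x124x6 mm (x,y,z) with two white saddles at y +-38 mm, floors 16 mm up, cheeks 8 mm higher, 32 mm apart in x. The bar lies along y, a foot in each saddle, middle over middle. Nothing stands between the saddles. Origin: middle of underside.
- frame_tray: Place for the frame, fixed: shallow white tray, inside 80x174 mm (x,y), outside 90x184, floor 5 mm up, rim 4 mm higher. The frame lies inside along y, centred, over its printed grey outline. Origin: middle of underside.
- carrier_black: Place for the gold-lidded package, fixed: BLACK plate 61x80 mm with one recess 47x66 mm (x,y), floor 5 mm up, rim 3 mm higher. The package lies in it along y. Origin: middle of underside. Left or right of the raised shelf, as carrier_blue tells.
- carrier_blue: Place for the nickel-lidded package, fixed: dark BLUE plate with a recess, same sizes as the black one. The two carriers may stand left or right of a solid raised shelf (0.2 m high, a blower on it up to 0.4 m): from its near corner at x 0.37, y -0.24 m one edge runs to x 0.65, y 0.25 m, the other to x 0.67, y -0.41 m. Pass it well above or close to the base.
- rinse_bottle: Bystander to leave standing: loose white bottle with a BLUE screw cap, 40 mm across, 105 mm tall, 90 g. Origin: middle of underside.
There are look-alikes about, which are no part of the job. What is shaped like the frame but purple is not meant.

How it is judged:
By the outcome, as a careful person would: the job done as asked, in the order asked, and still so for the second after the job is handed in, with the robot touching nothing.
It also fails if it takes over 128 s, if anything falls off the work surface, if the arm or the gripper's body presses on something with over 40 N, if the wrist force passes 120 N, or if a joint passes its speed limit or range.

## Working session

There is one attempt and no reset: what is moved stays moved. The work goes in short steps, Python scripts to look and compute and a tool call to move; the robot and the scene stay as the last step left them, time stands still between calls to the robot, and variables do not carry over. Pictures are saved under pics/ and viewed, at most 14 in all, crops included, and the job is handed in when it is done.

Besides the shell and the picture viewer there is one more tool, called after "Request:" by a JSON object that holds its "op" and its "data". send_rows: Moves the arm, as the interface text tells. Its arguments: {"type":"object","properties":{"moves":{"type":"array"},"squeeze":{"type":"number"}},"required":["moves"]}

```bash
ls; mkdir -p pics
python3 - <<'E'
from cell import arm
import cv2,numpy as np
s=arm.sense();print(s['time'],s['tcp_pos'],s['tcp_rot'],s['width'])
for c in ['side','top','wrist']:
    p,d=arm.camera(c);cv2.imwrite(f'pics/{c}0.png',p);np.save(f'pics/{c}0.npy',d)
    i=arm.camera_info(c);print(c,np.round(i['mtx'],1).tolist(),np.round(i['extrinsics'],3).tolist())
    for n in ['fixture','bar','frame','bar_cradle','frame_tray','carrier_black','carrier_blue','rinse_bottle','package_gold','package_nickel'] if c!='wrist' else []:
        print(n,[(round(x['score'],2),np.round(x['position'],3).tolist()) for x in arm.tip_of(c,n)][:4])
E
```

```text
pics
0.0 [0.16106486 0.60352007 0.23852175] [ 1.30034877e-01  9.91509174e-01 -6.94920834e-04 -6.94995040e-05] 0.08587923644811975
side [[416.6, 0.0, 316.7], [0.0, 416.6, 207.1], [0.0, 0.0, 1.0]] [[0.663, -0.652, 0.369, -0.167], [-0.749, -0.581, 0.32, -0.472], [0.006, -0.488, -0.873, 1.342], [0.0, 0.0, 0.0, 1.0]]
fixture [(0.47, [0.56, 0.363, 0.001])]
bar [(0.46, [0.553, 0.359, 0.035]), (0.17, [0.359, -0.314, 0.002])]
frame [(0.57, [0.55, 0.361, 0.02])]
bar_cradle [(0.9, [0.446, 0.418, 0.003]), (0.49, [0.553, 0.357, 0.015])]
frame_tray [(0.79, [0.434, 0.128, -0.0])]
carrier_black [(0.67, [0.361, 0.268, 0.002])]
carrier_blue [(0.66, [0.431, -0.396, 0.002])]
rinse_bottle [(0.56, [0.358, -0.312, 0.002])]
package_gold [(0.71, [0.429, -0.4, 0.002]), (0.53, [0.563, 0.395, 0.02])]
package_nickel [(0.36, [0.535, 0.323, 0.018])]
top [[487.7, 0.0, 323.7], [0.0, 487.7, 198.0], [0.0, 0.0, 1.0]] [[0.007, -0.998, 0.063, 0.302], [-1.0, -0.009, -0.028, 0.027], [0.028, -0.063, -0.998, 1.47], [0.0, 0.0, 0.0, 1.0]]
fixture [(0.55, [0.553, 0.362, 0.001])]
bar [(0.64, [0.553, 0.365, 0.029])]
frame [(0.82, [0.552, 0.367, 0.018]), (0.66, [0.183, 0.313, -0.001])]
bar_cradle [(0.86, [0.445, 0.414, 0.002])]
frame_tray [(0.94, [0.433, 0.121, 0.0])]
carrier_black [(0.68, [0.36, 0.272, -0.003])]
carrier_blue [(0.59, [0.432, -0.399, -0.001])]
rinse_bottle [(0.76, [0.365, -0.315, -0.002])]
package_gold [(0.61, [0.568, 0.393, 0.014])]
package_nickel []
wrist [[323.6, 0.0, 322.9], [0.0, 323.6, 204.2], [0.0, 0.0, 1.0]] [[0.259, 0.933, 0.249, 0.099], [0.966, -0.25, -0.067, 0.621], [-0.001, 0.258, -0.966, 0.373], [0.0, 0.0, 0.0, 1.0]]
```

View pics/top0.png

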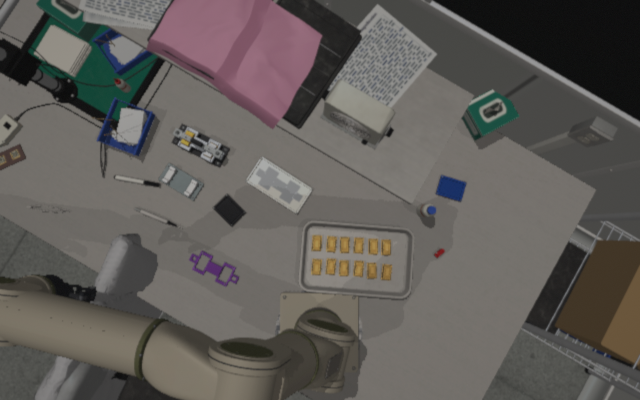

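View pics/side0.png

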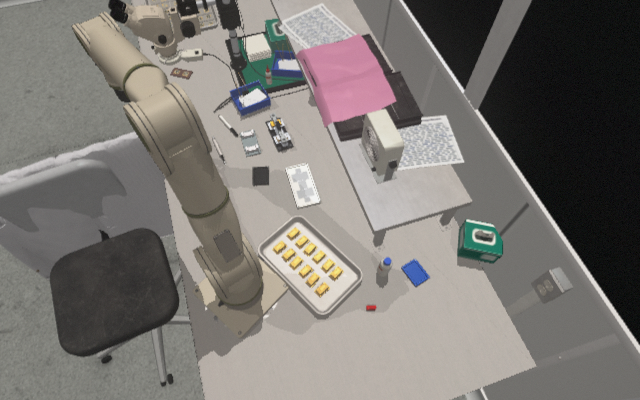

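```bash
cat > h.py <<'E'
import numpy as np,cv2
from scipy.spatial.transform import Rotation as R
from cell import arm
def world(d,info):
    K=np.array(info['mtx']);T=np.array(info['extrinsics'])
    v,u=np.mgrid[:d.shape[0],:d.shape[1]]
    P=np.stack([(u-K[0,2])/K[0,0]*d,(v-K[1,2])/K[1,1]*d,d],-1)@T[:3,:3].T+T[:3,3]
    P[d==0]=np.nan;return P
def look(c,name=None):
    i=arm.camera_info(c);p,d=arm.camera(c)
    if name: cv2.imwrite(f'pics/{name}.png',p)
    return p,d,i,world(d,i)
def go(xyz,xdir=None):
    """turn needed (deg about tool z) to bring tool x to world angle xdir, then shift in cm in the turned axes"""
    s=arm.sense();r=R.from_quat(s['tcp_rot']);m=r.as_matrix()
    a=np.degrees(np.arctan2(m[1,0],m[0,0]));t=a if xdir is None else xdir
    w=-((t-a+180)%360-180)
    m2=m@R.from_rotvec([0,0,np.radians(w)]).as_matrix()
    print('t',round(s['time'],2),'tcp',np.round(s['tcp_pos'],4),'xdir %.1f turn wz %.1f'%(a,w),'shift cm',np.round(m2.T@(np.array(xyz)-s['tcp_pos'])*100,2),'tilt',np.round(m[:2,2],4),'q',np.round(s['qpos'],2))
E
python3 - <<'E'
from h import *
d=np.load('pics/top0.npy');P=world(d,arm.camera_info('top'))
for n,c in dict(fix=(.553,.362),cradle=(.446,.416),tray=(.433,.125),black=(.36,.27),blue=(.431,-.398),bottle=(.362,-.314)).items():
    for r in (.06,.12,.18):
        m=np.hypot(P[...,0]-c[0],P[...,1]-c[1])<r; z=np.where(m,P[...,2],-1);k=np.unravel_index(np.nanargmax(z),z.shape)
        print(n,r,np.round(P[k],3),k)
go((.553,.362,.27),59)
E
```

```text
fix 0.06 [0.546 0.351 0.069] (np.int64(143), np.int64(198))
fix 0.12 [0.546 0.351 0.069] (np.int64(143), np.int64(198))
fix 0.18 [0.654 0.213 0.257] (np.int64(88), np.int64(237))
cradle 0.06 [0.437 0.366 0.031] (np.int64(182), np.int64(195))
cradle 0.12 [0.546 0.351 0.069] (np.int64(143), np.int64(198))
cradle 0.18 [0.546 0.351 0.069] (np.int64(143), np.int64(198))
tray 0.06 [0.423 0.144 0.016] (np.int64(188), np.int64(271))
tray 0.12 [0.437 0.209 0.017] (np.int64(183), np.int64(249))
tray 0.18 [0.6   0.112 0.256] (np.int64(110), np.int64(277))
black 0.06 [0.344 0.232 0.016] (np.int64(214), np.int64(241))
black 0.12 [0.414 0.377 0.019] (np.int64(190), np.int64(192))
black 0.18 [0.532 0.317 0.054] (np.int64(149), np.int64(211))
blue 0.06 [ 0.431 -0.424  0.017] (np.int64(187), np.int64(460))
blue 0.12 [ 0.475 -0.296  0.2  ] (np.int64(164), np.int64(433))
blue 0.18 [ 0.606 -0.371  0.203] (np.int64(115), np.int64(461))
bottle 0.06 [ 0.365 -0.309  0.111] (np.int64(207), np.int64(430))
bottle 0.12 [ 0.397 -0.216  0.203] (np.int64(193), np.int64(403))
bottle 0.18 [ 0.397 -0.216  0.203] (np.int64(193), np.int64(403))
t 1.15 tcp [0.1611 0.6039 0.2394] xdir 165.1 turn wz 106.1 shift cm [-0.55 46.05 -3.07] tilt [-0.      0.0002] q [-1.33  0.33 -0.06  1.46  0.02  1.35 -0.09]
```

Request:
{"op": "send_rows", "data": {"moves": [8.5,0,0,0,0,0,10.5,8.5,0,0,0,0,0,10.5,8.5,0,0,0,0,0,10.5,8.5,0,0,0,0,0,10.5,8.5,0,0,0,0,0,10.5,8.5,0,0,0,0,0,10.5,8.5,0,0,0,0,0,10.5,8.5,0,0,0,0,0,10.5,8.5,0,0,0,0,0,10.5,8.5,0,0,-3,0,0,10.5], "squeeze": 40}}

```text
time: 2.4
tcp_pos: [0.1608, 0.6028, 0.2674]
tcp_rot: [0.867, 0.498, -0.001, 0.002]
ft_force: [-1.3, 0.6, 0.3]
width: 0.085
grasp_force: 0.0
```

Request:
{"op": "send_rows", "data": {"moves": [8.5,-0.1,5.2,0,0,0,0,8.5,-0.1,5.2,0,0,0,0,8.5,-0.1,5.2,0,0,0,0,8.5,-0.1,5.2,0,0,0,0,8.5,-0.1,5.2,0,0,0,0,8.5,0,5.2,0,0,0,0,8.5,0,5.2,0,0,0,0,8.5,0,5.2,0,0,0,0,8.5,0,4.5,0,0,0,0,8.5,0,0,0,0,0,0,8.5,0,0,0,0,0,0]}}

```text
time: 3.78
tcp_pos: [0.5577, 0.37, 0.2691]
tcp_rot: [0.866, 0.501, -0.0, -0.0]
ft_force: [-0.2, 0.7, 0.4]
width: 0.0848
grasp_force: 0.0
```

Run:
```python
from h import *
go((.553,.362,.27),59)
p,d,i,P=look('wrist','w1');np.save('pics/w1.npy',P)
for n in ['fixture','bar','frame','bar_cradle','frame_tray','carrier_black','package_gold','package_nickel']:
    print(n,[(round(x['score'],2),np.round(x['position'],3).tolist()) for x in arm.tip_of('wrist',n)][:3])
```

```text
t 3.77 tcp [0.5577 0.37   0.2691] xdir 60.1 turn wz 1.1 shift cm [-0.93  0.01 -0.09] tilt [-0.0006  0.0004] q [-0.94  0.43  0.41  1.3  -0.17  1.44 -1.06]
fixture [(0.65, [0.551, 0.362, -0.002])]
bar [(0.78, [0.55, 0.358, 0.033])]
frame [(0.62, [0.552, 0.36, 0.016])]
bar_cradle [(0.79, [0.441, 0.418, 0.001]), (0.41, [0.552, 0.356, 0.034])]
frame_tray [(0.55, [0.44, 0.123, 0.002])]
carrier_black [(0.77, [0.355, 0.276, 0.0])]
package_gold [(0.7, [0.57, 0.395, 0.011])]
package_nickel [(0.86, [0.534, 0.327, 0.017]), (0.2, [0.552, 0.358, 0.031])]
```

View pics/w1.png

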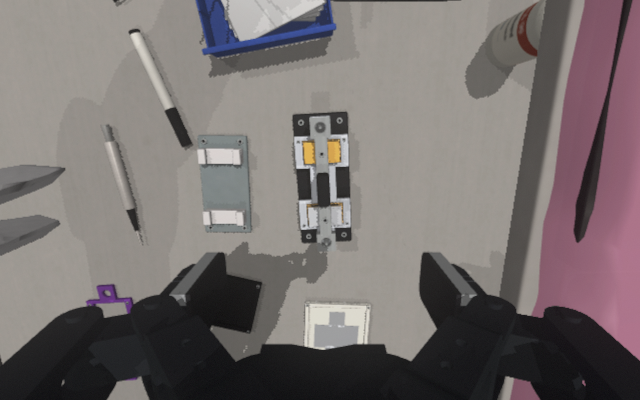

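```bash
cat >> h.py <<'E'
def ray(px,z,info):
    K=np.array(info['mtx']);T=np.array(info['extrinsics'])
    r=T[:3,:3]@np.linalg.inv(K)@np.array([px[0],px[1],1.]);return T[:3,3]+r*(z-T[2,3])/r[2]
E
python3 - <<'E'
from h import *
i=arm.camera_info('wrist');img=cv2.imread('pics/w1.png')
f=lambda L,z:np.array([ray(p,z,i)[:2] for p in L])
def ax(a,b):return 'mid',np.round((a+b)/2,4),'ang %.1f'%np.degrees(np.arctan2(*(a-b)[::-1])),'len %.4f'%np.hypot(*(a-b))
p=f([(320,127),(326,242)],.052);print('pins',ax(*p))
s=f([(301,122),(340,120),(309,235),(344,234)],.006);print('screws',ax((s[0]+s[1])/2,(s[2]+s[3])/2),ax(s[0],s[2]),ax(s[1],s[3]))
c=f([(199,136),(246,135),(251,231),(205,232)],.006);print('cradle',ax((c[0]+c[1])/2,(c[2]+c[3])/2),ax(c[0],c[3]),ax(c[1],c[2]))
# enlarged crop
big=cv2.resize(img[100:260,180:400],None,fx=3.6,fy=3.6,interpolation=cv2.INTER_CUBIC);cv2.imwrite('pics/w1c.png',big)
E
```

```text
pins ('mid', array([0.5542, 0.3617]), 'ang 63.0', 'len 0.1301')
screws ('mid', array([0.5542, 0.3605]), 'ang 63.1', 'len 0.1436') ('mid', array([0.5338, 0.3712]), 'ang 63.2', 'len 0.1432') ('mid', array([0.5746, 0.3498]), 'ang 62.9', 'len 0.1441')
cradle ('mid', array([0.4444, 0.4164]), 'ang 58.8', 'len 0.1224') ('mid', array([0.4188, 0.4304]), 'ang 58.0', 'len 0.1226') ('mid', array([0.47  , 0.4024]), 'ang 59.6', 'len 0.1223')
```

View pics/w1c.png

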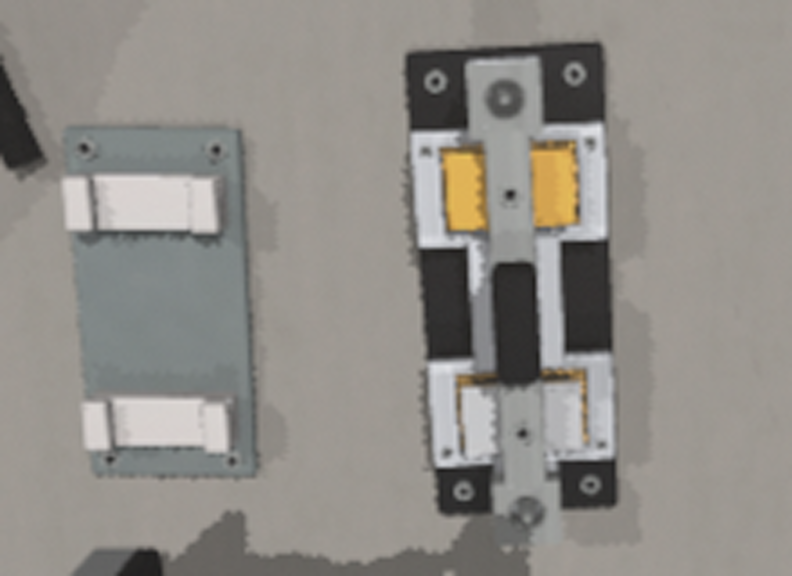

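```bash
python3 -c "
from h import *
go((.5542,.361,.048),63)"
```

```text
t 4.22 tcp [0.5578 0.3697 0.2694] xdir 60.1 turn wz -2.9 shift cm [-0.95  0.07 22.14] tilt [0.     0.0002] q [-0.94  0.43  0.41  1.3  -0.17  1.44 -1.06]
```

Request:
{"op": "send_rows", "data": {"moves": [6,-0.6,0,0,0,0,-2.9,6,-0.35,0.1,4,0,0,0,5,0,0,4,0,0,0,5,0,0,4,0,0,0,5,0,0,3,0,0,0,5,0,0,2,0,0,0,5,0,0,0,0,0,0]}}

```text
time: 5.1
tcp_pos: [0.5538, 0.3604, 0.0982]
tcp_rot: [0.853, 0.522, -0.001, 0.0]
ft_force: [0.9, -0.7, 0.3]
width: 0.0498
grasp_force: 0.0
```

Run:
```python
from h import *
go((.5542,.361,.048),63)
p,d,i,P=look('wrist','w2')
```

```text
t 5.1 tcp [0.5538 0.3604 0.0982] xdir 63.0 turn wz -0.0 shift cm [0.08 0.01 5.02] tilt [-0.0016 -0.0013] q [-0.92  0.53  0.37  1.53 -0.21  1.12 -0.97]
```

View pics/w2.png

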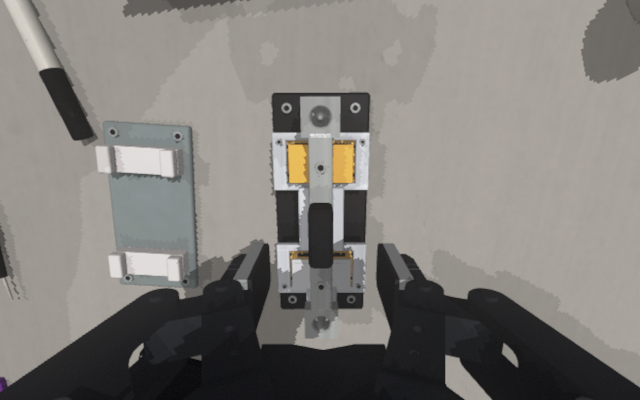

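Request:
{"op": "send_rows", "data": {"moves": [5,0.1,0,2.5,0,0,0,5,0,0,2.5,0,0,0,5,0,0,0,0,0,0,1,0,0,0,0,0,0,1,0,0,0,0,0,0,1,0,0,0,0,0,0,1,0,0,0,0,0,0,1,0,0,0,0,0,0], "squeeze": 50}}

```text
time: 6.15
tcp_pos: [0.5557, 0.3623, 0.0512]
tcp_rot: [0.853, 0.522, 0.001, -0.0]
ft_force: [-1.3, 0.1, 7.0]
width: 0.0129
grasp_force: 49.9
```

Run:
```python
from h import *
i=arm.camera_info('wrist')
go((.5542,.361,.048),63)
# cradle from w2: camera pose at w2 = current pose raised; re-derive by offset
s=arm.sense();i['extrinsics']=np.array(i['extrinsics']).copy();i['extrinsics'][:3,3]+=np.array([.5538,.3604,.0982])-s['tcp_pos']
f=lambda L,z:np.array([ray(p,z,i)[:2] for p in L])
def ax(a,b):return 'mid',np.round((a+b)/2,4),'ang %.1f'%np.degrees(np.arctan2(*(a-b)[::-1])),'len %.4f'%np.hypot(*(a-b))
c=f([(104,122),(191,126),(196,286),(120,284)],.006);print('cradle',ax((c[0]+c[1])/2,(c[2]+c[3])/2),ax(c[0],c[3]),ax(c[1],c[2]))
c=f([(98,149),(179,152),(183,256),(108,252)],.024);print('saddle tops far edge',ax((c[0]+c[1])/2,(c[2]+c[3])/2))
p=f([(320,112),(322,322)],.052);print('pins',ax(*p))
print(s['width'],s['grasp_force'],s['ft_force'])
```

```text
t 6.15 tcp [0.5557 0.3623 0.0512] xdir 63.0 turn wz -0.0 shift cm [-0.18 -0.07  0.32] tilt [0.0019 0.0019] q [-0.91  0.59  0.36  1.56 -0.23  1.03 -0.96]
cradle ('mid', array([0.4452, 0.4174]), 'ang 58.8', 'len 0.1215') ('mid', array([0.4196, 0.4317]), 'ang 58.8', 'len 0.1219') ('mid', array([0.4708, 0.4031]), 'ang 58.8', 'len 0.1210')
saddle tops far edge ('mid', array([0.4519, 0.4239]), 'ang 58.5', 'len 0.0715')
pins ('mid', array([0.5555, 0.3645]), 'ang 63.4', 'len 0.1290')
0.012936321050567925 49.86442945897579 [-1.34415392  0.05899188  6.95406409]
```

Request:
{"op": "send_rows", "data": {"moves": [1,0,0,-1,0,0,0,1,0,0,-2,0,0,0,1,0,0,-3,0,0,0,1,0,0,-3,0,0,0,1,0,0,0,0,0,0]}}

```text
time: 6.78
tcp_pos: [0.5564, 0.3624, 0.1433]
tcp_rot: [0.853, 0.522, 0.003, -0.0]
ft_force: [0.2, 0.7, -3.1]
width: 0.0128
grasp_force: 48.9
```

Run:
```python
from h import *
s=arm.sense();print(s['width'],s['grasp_force'],s['ft_force'])
go((.4450,.417,.1),58.8)
look('wrist','w3')
```

```text
0.012835299673677445 48.85051941499114 [ 0.23804519  0.70910991 -3.10760066]
t 6.78 tcp [0.5564 0.3624 0.1433] xdir 62.9 turn wz 4.1 shift cm [ -1.12 -12.37   4.3 ] tilt [0.0045 0.0037] q [-0.93  0.49  0.38  1.49 -0.19  1.19 -0.99]
```

View pics/w3.png

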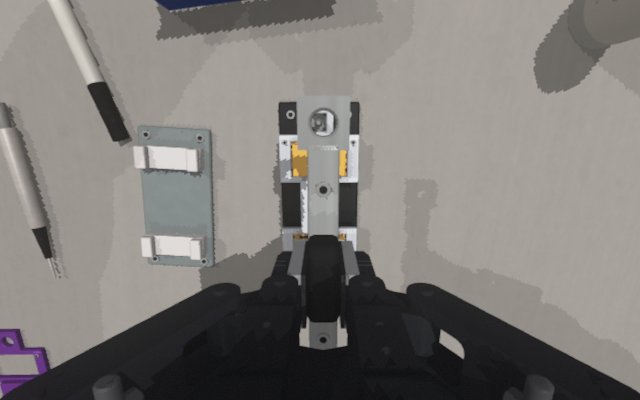

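Run:
```python
from h import *
i=arm.camera_info('wrist');s=arm.sense();m=R.from_quat(s['tcp_rot']).as_matrix()
for px in [(323,122),(323,340)]: print(m.T@(ray(px,.139,i)-s['tcp_pos']))
```

```text
[0.06423071 0.00077293 0.00227464]
[-0.03944414  0.0007061   0.00200204]
```

Request:
{"op": "send_rows", "data": {"moves": [1,-0.1,-2,0,0,0,2,1,-0.2,-2.5,0,0,0,2.1,1,-0.2,-2.5,0,0,0,0,1,-0.2,-2.5,0,0,0,0,1,-0.2,-1.9,0,0,0,0,1,-0.2,-1,2,0,0,0,1,0,0,2,0,0,0,1,0,0,0,0,0,0]}}

```text
time: 7.82
tcp_pos: [0.441, 0.4132, 0.0976]
tcp_rot: [0.871, 0.491, -0.002, 0.001]
ft_force: [0.4, -0.8, -1.9]
width: 0.0134
grasp_force: 48.9
```

Run:
```python
from h import *
go((.4450,.417,.036),58.8)
i=arm.camera_info('wrist');look('wrist','w4')
```

```text
t 7.83 tcp [0.441  0.4132 0.0976] xdir 58.9 turn wz 0.1 shift cm [0.56 0.14 6.16] tilt [-0.0022 -0.0029] q [-1.11  0.42  0.36  1.69 -0.16  1.06 -1.25]
```

View pics/w4.png

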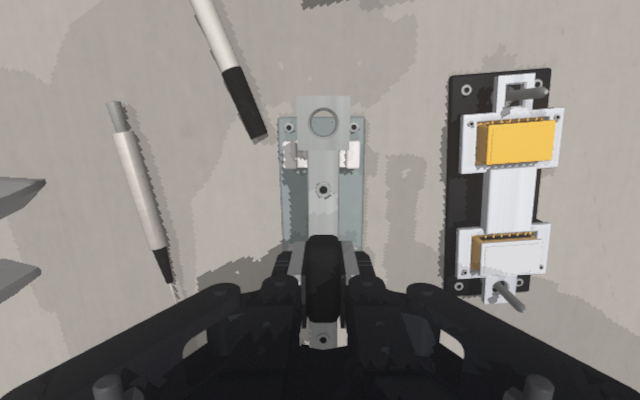

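Run:
```python
from h import *
i=arm.camera_info('wrist');s=arm.sense();m=R.from_quat(s['tcp_rot']).as_matrix()
zt=s['tcp_pos'][2]-.0182+.014
for px,z in [((323,190),zt),((323,340),zt),((323,122),zt),((322,116),.006),((282,116),.006),((364,117),.006),((349,168),.024),((302,143),.024)]: print(px,np.round(m.T@(ray(px,z,i)-s['tcp_pos'])*100,2))
```

```text
(323, 190) [3.55 0.07 0.41]
(323, 340) [-4.12  0.07  0.43]
(323, 122) [6.43 0.08 0.41]
(322, 116) [6.7  0.01 9.27]
(282, 116) [ 6.7  -2.7   9.27]
(364, 117) [6.63 2.85 9.27]
(349, 168) [3.44 1.76 7.48]
(302, 143) [ 5.04 -1.26  7.47]
```

Request:
{"op": "send_rows", "data": {"moves": [1,0.7,0,0,0,0,0,1,0,0,2,0,0,0,1,0,0,2,0,0,0,1,0,0,1.3,0,0,0,1,0,0,0.5,0,0,0,1,0,0,0,0,0,0]}}

```text
time: 8.62
tcp_pos: [0.4456, 0.4201, 0.0411]
tcp_rot: [0.871, 0.491, -0.0, 0.0]
ft_force: [0.6, 0.2, -2.1]
width: 0.0127
grasp_force: 48.9
```

Run:
```python
from h import *
go((.4450,.417,.034),58.8)
```

```text
t 8.62 tcp [0.4456 0.4201 0.0411] xdir 58.9 turn wz 0.1 shift cm [-0.3   0.1   0.71] tilt [-0.0002 -0.0003] q [-1.1   0.5   0.34  1.71 -0.19  0.96 -1.23]
```

Request:
{"op": "send_rows", "data": {"moves": [1,-0.1,0,0.4,0,0,0,1,0,0,0.2,0,0,0,1,0,0,0.1,0,0,0,1,0,0,0,0,0,0]}}

```text
time: 9.12
tcp_pos: [0.4452, 0.4194, 0.0344]
tcp_rot: [0.871, 0.491, 0.0, -0.0]
ft_force: [-1.0, -0.3, -2.2]
width: 0.0126
grasp_force: 48.9
```

Request:
{"op": "send_rows", "data": {"moves": [1,0,0,0.1,0,0,0,1,0,0,0.1,0,0,0,1,0,0,0,0,0,0]}}

```text
time: 9.5
tcp_pos: [0.4453, 0.4194, 0.0341]
tcp_rot: [0.871, 0.491, 0.0, -0.0]
ft_force: [-8.1, -5.3, 15.0]
width: 0.013
grasp_force: 51.5
```

Request:
{"op": "send_rows", "data": {"moves": [1,0,0,-0.1,0,0,0,4,0,0,0,0,0,0,4,0,0,0,0,0,0,4,0,0,0,0,0,0,4,0,0,-2,0,0,0,4,0,0,-4,0,0,0,4,0,0,-4,0,0,0,4,0,0,-4,0,0,0,4,0,0,0,0,0,0]}}

```text
time: 10.62
tcp_pos: [0.4468, 0.4206, 0.1784]
tcp_rot: [0.871, 0.491, 0.003, -0.001]
ft_force: [0.5, -0.2, -0.2]
width: 0.0398
grasp_force: 0.0
```

Run:
```python
from h import *
go((.5545,.362,.15),63)
look('wrist','w5')
```

```text
t 10.62 tcp [0.4468 0.4206 0.1784] xdir 58.8 turn wz -4.2 shift cm [-0.35 12.25  2.86] tilt [0.0046 0.0058] q [-1.13  0.35  0.38  1.6  -0.14  1.21 -1.27]
```

View pics/w5.png

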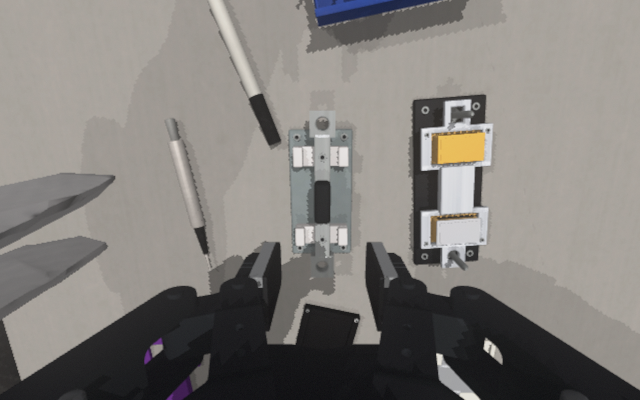

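Run:
```python
from h import *
go((.555,.3605,.09),63)
```

```text
t 10.68 tcp [0.4459 0.4199 0.1761] xdir 58.8 turn wz -4.2 shift cm [-0.38 12.41  8.61] tilt [0.0025 0.0033] q [-1.13  0.35  0.38  1.6  -0.14  1.21 -1.27]
```

Request:
{"op": "send_rows", "data": {"moves": [5,0,3,0,0,0,-2,5,-0.1,3.5,0,0,0,-2.2,5,-0.2,3.5,0,0,0,0,5,-0.2,2.3,3,0,0,0,5,0,0,3,0,0,0,5,0,0,2.5,0,0,0,5,0,0,0,0,0,0,5,0,0,0,0,0,0]}}

```text
time: 11.68
tcp_pos: [0.5511, 0.3562, 0.0893]
tcp_rot: [0.852, 0.523, 0.0, -0.0]
ft_force: [-0.1, -0.3, 0.4]
width: 0.0502
grasp_force: 0.0
```

Run:
```python
from h import *
go((.555,.3605,.018),63)
look('wrist','w6')
```

```text
t 11.68 tcp [0.5511 0.3562 0.0893] xdir 63.1 turn wz 0.1 shift cm [0.56 0.15 7.13] tilt [0.0006 0.0004] q [-0.93  0.53  0.38  1.56 -0.22  1.09 -0.96]
```

View pics/w6.png

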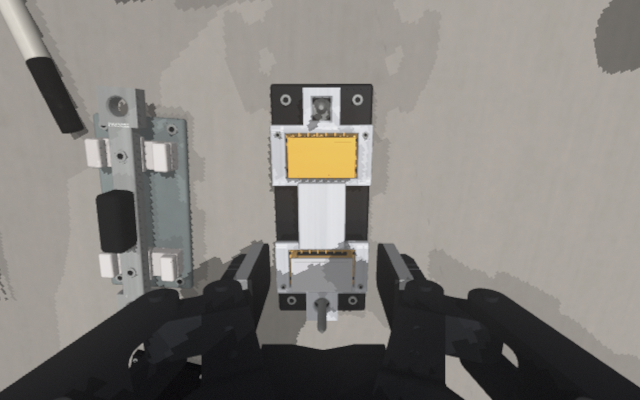

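Run:
```python
from h import *
i=arm.camera_info('wrist');s=arm.sense();m=R.from_quat(s['tcp_rot']).as_matrix()
S=[m.T@(ray(p,.006,i)-s['tcp_pos'])*100 for p in [(286,100),(358,100),(292,300),(353,300)]];print(np.round(S,2),np.mean(S,0))
print([np.round(m.T@(ray(p,.0284,i)-s['tcp_pos'])*100,2) for p in [(299,212),(345,212)]])
```

```text
[[ 7.68 -2.29  8.37]
 [ 7.68  2.33  8.38]
 [-6.74 -2.27  8.35]
 [-6.74  2.34  8.36]] [0.46966281 0.02482684 8.3653494 ]
[array([ 0.86, -1.43,  6.12]), array([0.85, 1.46, 6.13])]
```

Request:
{"op": "send_rows", "data": {"moves": [5,0.45,0,0,0,0,0,5,0,0,2.5,0,0,0,5,0,0,2.5,0,0,0,5,0,0,1.6,0,0,0,5,0,0,0.5,0,0,0,5,0,0,0,0,0,0]}}

```text
time: 12.48
tcp_pos: [0.5531, 0.3602, 0.0178]
tcp_rot: [0.852, 0.523, 0.0, -0.0]
ft_force: [0.1, 0.0, 0.1]
width: 0.05
grasp_force: 0.0
```

Request:
{"op": "send_rows", "data": {"moves": [2.5,0,0,0,0,0,0,2.5,0,0,0,0,0,0,2.5,0,0,0,0,0,0,2.5,0,0,0,0,0,0,2.5,0,0,-0.5,0,0,0,2.5,0,0,-1,0,0,0,2.5,0,0,-2,0,0,0,2.5,0,0,-2,0,0,0,2.5,0,0,-2,0,0,0,2.5,0,0,-2,0,0,0,2.5,0,0,0,0,0,0], "squeeze": 60}}

```text
time: 13.85
tcp_pos: [0.5538, 0.3607, 0.1146]
tcp_rot: [0.852, 0.523, 0.002, -0.0]
ft_force: [1.0, 0.0, -1.0]
width: 0.0284
grasp_force: 59.2
```

Run:
```python
from h import *
go((.435,.123,.13),63)
p,d,i,P=look('wrist','w7')
for n in ['frame_tray','frame','package_gold','package_nickel']:
    print(n,[(round(x['score'],2),np.round(x['position'],3).tolist()) for x in arm.tip_of('wrist',n)][:3])
# tray from the first top picture: bright blob near it
p=cv2.imread('pics/top0.png');d=np.load('pics/top0.npy');i=arm.camera_info('top')
m=((p.min(-1)>150)).astype(np.uint8);m[:, :240]=0;m[:150]=0;m[218:]=0;m[:,320:]=0
n,l,st,c=cv2.connectedComponentsWithStats(m);k=1+st[1:,4].argmax();print(st[k],c[k])
b=cv2.boxPoints(cv2.minAreaRect(np.argwhere(l==k)[:,::-1].astype(np.float32)))
w=np.array([ray(q,.009,i)[:2] for q in b]);e=[w[(j+1)%4]-w[j] for j in range(2)]
print('tray mid',w.mean(0),[(round(np.hypot(*v),4),round(np.degrees(np.arctan2(v[1],v[0])),1)) for v in e])
```

```text
t 13.85 tcp [0.5538 0.3607 0.1146] xdir 63.1 turn wz 0.1 shift cm [-26.56   0.21  -1.62] tilt [0.0026 0.0023] q [-0.93  0.52  0.39  1.52 -0.21  1.14 -0.97]
frame_tray []
frame [(0.76, [0.552, 0.358, 0.113])]
package_gold [(0.56, [0.569, 0.394, 0.011])]
package_nickel []
[248 158  63  37 476] [276.30882353 176.80042017]
tray mid [0.43378887 0.12108252] [(np.float64(0.085), np.float64(-30.9)), (np.float64(0.1792), np.float64(-121.6))]
```

View pics/w7.png

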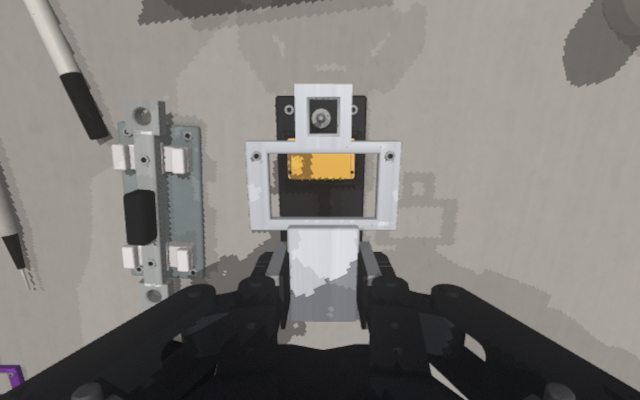

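Request:
{"op": "send_rows", "data": {"moves": [2.5,0,0,2.5,0,0,0,2.5,0,0,2.5,0,0,0,2.5,0,0,2,0,0,0,2.5,0,0,1,0,0,0,2.5,0,0,1,0,0,0,2.5,0,0,0.4,0,0,0,2.5,0,0,0,0,0,0]}}

```text
time: 14.98
tcp_pos: [0.5532, 0.3602, 0.0189]
tcp_rot: [0.852, 0.523, 0.0, -0.0]
ft_force: [-0.4, 1.4, -1.2]
width: 0.0287
grasp_force: 59.2
```

Request:
{"op": "send_rows", "data": {"moves": [2.5,0,0,0.1,0,0,0,4,0,0,0,0,0,0,4,0,0,0,0,0,0,4,0,0,-0.4,0,0,0,4,0,0,-0.4,0,0,0,4,0,0,0,0,0,0,2.5,0,0,0,0,0,0,2.5,0,0,0,0,0,0,2.5,0,0,0,0,0,0,2.5,0,0,0,0,0,0]}}

```text
time: 16.23
tcp_pos: [0.5531, 0.3602, 0.0258]
tcp_rot: [0.852, 0.523, 0.0, -0.0]
ft_force: [-1.5, -0.4, 4.6]
width: 0.0287
grasp_force: 59.8
```

Request:
{"op": "send_rows", "data": {"moves": [2.5,0,0,-0.5,0,0,0,2.5,0,0,-1,0,0,0,2.5,0,0,-2,0,0,0,2.5,0,0,-2.5,0,0,0,2.5,0,0,-2.5,0,0,0,2.5,0,0,-2,0,0,0,2.5,0,0,0,0,0,0]}}

```text
time: 17.1
tcp_pos: [0.5537, 0.3606, 0.1326]
tcp_rot: [0.852, 0.523, 0.002, -0.0]
ft_force: [-0.1, -0.1, -1.2]
width: 0.0279
grasp_force: 59.2
```

Run:
```python
from h import *
s=arm.sense();print(s['width'],s['ft_force'])
go((.434,.121,.1),58.6)
```

```text
0.027875884266393314 [-0.05349533 -0.12784935 -1.21086181]
t 17.1 tcp [0.5537 0.3606 0.1326] xdir 63.1 turn wz 4.5 shift cm [-26.7    2.26   3.17] tilt [0.0027 0.0023] q [-0.94  0.5   0.4   1.51 -0.2   1.17 -0.98]
```

Request:
{"op": "send_rows", "data": {"moves": [2.5,-2,0,0,0,0,1.5,2.5,-3.5,0.2,0,0,0,1.5,2.5,-4,0.4,0,0,0,1.5,2.5,-4,0.4,0,0,0,0,2.5,-4,0.4,0,0,0,0,2.5,-4,0.4,0,0,0,0,2.5,-3.2,0.4,0,0,0,0,2.5,-2,0.1,2,0,0,0,2.5,0,0,1.2,0,0,0,2.5,0,0,0,0,0,0]}}

```text
time: 18.35
tcp_pos: [0.4367, 0.1186, 0.0974]
tcp_rot: [0.872, 0.489, -0.001, 0.0]
ft_force: [0.2, -0.1, -1.6]
width: 0.028
grasp_force: 59.3
```

Run:
```python
from h import *
go((.434,.121,.03),58.6)
look('wrist','w8')
```

```text
t 18.35 tcp [0.4367 0.1186 0.0974] xdir 58.6 turn wz -0.0 shift cm [ 0.07 -0.35  6.74] tilt [-0.0015 -0.0009] q [-0.86  0.09  0.52  2.09 -0.05  0.98 -0.86]
```

View pics/w8.png

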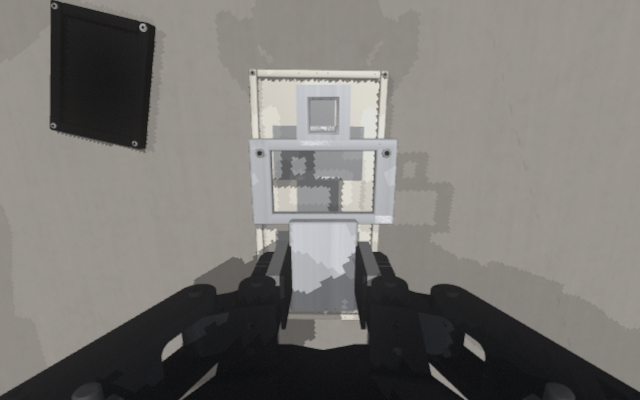

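Run:
```python
from h import *
i=arm.camera_info('wrist');s=arm.sense();m=R.from_quat(s['tcp_rot']).as_matrix()
f=lambda L,z:print(z,[np.round(m.T@(ray(p,z,i)-s['tcp_pos'])*100,2)[:2] for p in L])
f([(249,69),(389,71),(253,75),(384,75),(249,250),(379,250),(327,318)],.009)
f([(298,84),(350,84),(249,141),(396,141),(253,222),(392,222)],.0953)
c=np.array([ray(p,.008,i)[:2] for p in [(52,2),(154,24),(146,150),(51,129)]]);print(c.mean(0),[ (np.hypot(*v).round(4),np.degrees(np.arctan2(v[1],v[0])).round(1)) for v in np.roll(c,-1,0)-c])
```

```text
0.009 [array([ 9.61, -4.67]), array([9.48, 4.32]), array([ 9.25, -4.44]), array([9.24, 4.01]), array([-2.9 , -5.43]), array([-2.9 ,  4.22]), array([-8.67,  0.38])]
0.0953 [array([ 7.9 , -0.92]), array([7.89, 1.15]), array([ 5.67, -3.  ]), array([5.66, 3.11]), array([ 2.12, -3.04]), array([2.12, 3.14])]
[0.36164157 0.27039765] [(np.float64(0.0622), np.float64(-42.7)), (np.float64(0.0795), np.float64(-133.1)), (np.float64(0.0637), np.float64(135.8)), (np.float64(0.0779), np.float64(45.8))]
```

Request:
{"op": "send_rows", "data": {"moves": [2.5,0.3,-0.25,0,0,0,0,2.5,0,0,2,0,0,0,2.5,0,0,2.5,0,0,0,2.5,0,0,2,0,0,0,2.5,0,0,1,0,0,0,2.5,0,0,0.5,0,0,0,2.5,0,0,0,0,0,0]}}

```text
time: 19.27
tcp_pos: [0.4368, 0.1223, 0.0185]
tcp_rot: [0.872, 0.489, 0.0, -0.0]
ft_force: [-0.0, 0.7, -0.2]
width: 0.028
grasp_force: 59.3
```

Request:
{"op": "send_rows", "data": {"moves": [2.5,0,0,0.3,0,0,0,2.5,0,0,0.2,0,0,0,2.5,0,0,0.1,0,0,0,2.5,0,0,0,0,0,0]}}

```text
time: 19.77
tcp_pos: [0.4367, 0.1222, 0.0129]
tcp_rot: [0.872, 0.489, 0.0, -0.0]
ft_force: [-3.1, -1.0, 10.3]
width: 0.0282
grasp_force: 65.7
```

Request:
{"op": "send_rows", "data": {"moves": [3.8,0,0,0,0,0,0,3.8,0,0,0,0,0,0,3.8,0,0,0,0,0,0,3.8,0,0,-1,0,0,0,3.8,0,0,-3,0,0,0,3.8,0,0,-4,0,0,0,3.8,0,0,-4,0,0,0,3.8,0,0,-2,0,0,0,3.8,0,0,0,0,0,0]}}

```text
time: 20.9
tcp_pos: [0.4375, 0.1225, 0.1541]
tcp_rot: [0.872, 0.489, 0.002, -0.0]
ft_force: [0.2, 0.0, 0.4]
width: 0.0382
grasp_force: 0.0
```

Run:
```python
from h import *
# gold package: fixture centre (.5546,.3602)+38mm along 63deg; grip along fixture x -> same tool y direction
a=np.radians(63);c=np.array([.5546,.3602]);g=c+.038*np.array([np.cos(a),np.sin(a)]);n=c-.038*np.array([np.cos(a),np.sin(a)]);print('gold',g,'nickel',n)
go((*g,.12),63)
p,d,i,P=look('wrist','w9')
print([(round(x['score'],2),np.round(x['position'],3).tolist()) for x in arm.tip_of('wrist','frame')][:3])
```

```text
gold [0.57185164 0.39405825] nickel [0.53734836 0.32634175]
t 20.9 tcp [0.4375 0.1225 0.1541] xdir 58.6 turn wz -4.4 shift cm [30.29 -0.36  3.51] tilt [0.0029 0.0023] q [-0.89  0.    0.52  2.03 -0.    1.11 -0.91]
[(0.73, [0.434, 0.121, 0.002])]
```

View pics/w9.png

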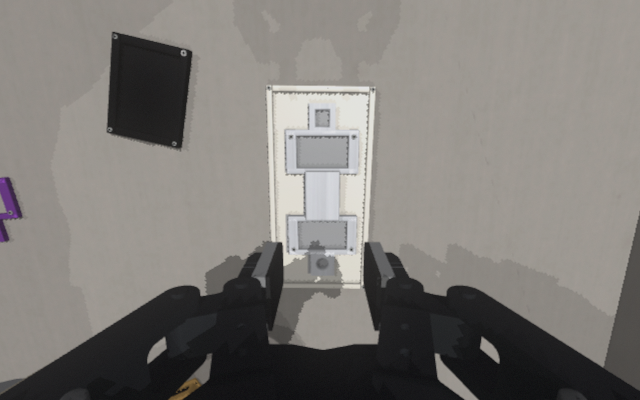

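Request:
{"op": "send_rows", "data": {"moves": [6,3,0,0,0,0,-2,6,4,0,0,0,0,-2.4,6,4.5,0,0,0,0,0,6,4.5,-0.1,0,0,0,0,6,4.5,-0.1,0,0,0,0,6,4.5,-0.1,0,0,0,0,6,3.8,0,1.5,0,0,0,6,1.5,0,2,0,0,0,6,0,0,0,0,0,0,6,0,0,0,0,0,0], "squeeze": 30}}

```text
time: 22.25
tcp_pos: [0.5752, 0.3902, 0.1172]
tcp_rot: [0.853, 0.522, -0.0, 0.0]
ft_force: [1.0, -0.3, 1.3]
width: 0.0603
grasp_force: 0.0
```

Run:
```python
from h import *
i=arm.camera_info('wrist');s=arm.sense();m=R.from_quat(s['tcp_rot']).as_matrix()
go((.5719,.3941,.029),63)
p,d,i2,P=look('wrist','w10')
h=cv2.cvtColor(p,cv2.COLOR_BGR2HSV);k=((h[...,1]>120)&(h[...,2]>120)&(abs(h[...,0].astype(int)-21)<9)).astype(np.uint8)
k=cv2.morphologyEx(k,cv2.MORPH_OPEN,np.ones((5,5)))
n,l,st,c=cv2.connectedComponentsWithStats(k)
for j in range(1,n):
    if st[j,4]>300:
        (cx,cy),wh,an=cv2.minAreaRect(np.argwhere(l==j)[:,::-1].astype(np.float32))
        w=ray((cx,cy),.033,i);print(st[j],(cx,cy),wh,an,'world',w.round(4),'tool cm',(m.T@(w-s['tcp_pos'])*100).round(2))
for n in ['package_gold','package_nickel','fixture']: print(n,[(round(x['score'],2),np.round(x['position'],3).tolist()) for x in arm.tip_of('wrist',n)][:2])
```

```text
t 22.25 tcp [0.5752 0.3902 0.1172] xdir 62.9 turn wz -0.1 shift cm [ 0.2  -0.47  8.82] tilt [-0.0003 -0.001 ] q [-0.95  0.59  0.42  1.41 -0.25  1.19 -0.98]
[ 282  187   64   41 2208] (313.5, 207.0) (40.0, 63.0) 90.0 world [0.5724 0.3977 0.033 ] tool cm [ 0.54 -0.59  8.42]
package_gold [(0.75, [0.57, 0.394, 0.012])]
package_nickel [(0.74, [0.532, 0.327, 0.016])]
fixture [(0.98, [0.554, 0.359, -0.001]), (0.31, [0.441, 0.413, 0.016])]
```

Request:
{"op": "send_rows", "data": {"moves": [6,0.3,-0.5,0,0,0,0,6,0,0,3,0,0,0,6,0,0,3,0,0,0,6,0,0,2,0,0,0,6,0,0,0.8,0,0,0,6,0,0,0,0,0,0,6,0,0,0,0,0,0]}}

```text
time: 23.32
tcp_pos: [0.5727, 0.3968, 0.0305]
tcp_rot: [0.853, 0.522, 0.001, -0.0]
ft_force: [-0.4, -0.1, -0.2]
width: 0.0602
grasp_force: 0.0
```

Run:
```python
from h import *
go((.5719,.3941,.029),63)
```

```text
t 23.32 tcp [0.5727 0.3968 0.0305] xdir 63.0 turn wz -0.0 shift cm [-0.27  0.05  0.15] tilt [0.0014 0.0011] q [-0.94  0.68  0.39  1.47 -0.28  1.04 -0.96]
```

Request:
{"op": "send_rows", "data": {"moves": [6,-0.15,0,0.1,0,0,0,6,0,0,0,0,0,0,3.5,0,0,0,0,0,0,3.5,0,0,0,0,0,0,3.5,0,0,0,0,0,0,3.5,0,0,0,0,0,0,3.5,0,0,-0.5,0,0,0,3.5,0,0,-1,0,0,0,3.5,0,0,-3,0,0,0,3.5,0,0,-4,0,0,0,3.5,0,0,-2,0,0,0,3.5,0,0,0,0,0,0]}}

```text
time: 24.82
tcp_pos: [0.5721, 0.3954, 0.1348]
tcp_rot: [0.853, 0.522, 0.001, -0.0]
ft_force: [0.2, 0.5, -0.2]
width: 0.04
grasp_force: 30.8
```

Run:
```python
from h import *
s=arm.sense();print(s['width'],s['ft_force'],s['grasp_force'])
go((.3615,.2705,.1),136.5)
p,d,i,P=look('wrist','w11')
for n in ['package_gold','package_nickel']: print(n,[(round(x['score'],2),np.round(x['position'],3).tolist()) for x in arm.tip_of('wrist',n)][:2])
# carrier_black in top picture 0
q=cv2.imread('pics/top0.png')[190:228,208:252].max(-1);k=(q<60).astype(np.uint8)
n,l,st,c=cv2.connectedComponentsWithStats(k);j=1+st[1:,4].argmax()
b=cv2.boxPoints(cv2.minAreaRect(np.argwhere(l==j)[:,::-1].astype(np.float32)))+[208,190]
i=arm.camera_info('top');w=np.array([ray(x,.008,i)[:2] for x in b]);print(st[j],w.mean(0),[(np.hypot(*v).round(4),np.degrees(np.arctan2(v[1],v[0])).round(1)) for v in np.roll(w,-1,0)-w])
```

```text
0.040034211164034605 [ 0.15717816  0.45867127 -0.20467611] 30.812398195266724
t 24.82 tcp [0.5721 0.3954 0.1348] xdir 63.0 turn wz -73.5 shift cm [  6.68 -23.56   3.41] tilt [0.0021 0.0018] q [-0.96  0.58  0.42  1.4  -0.24  1.21 -0.99]
package_gold [(0.6, [0.571, 0.392, 0.118])]
package_nickel [(0.81, [0.537, 0.328, 0.015]), (0.19, [0.441, 0.416, 0.015])]
[  7   5  30  31 527] [0.35561657 0.26786098] [(np.float64(0.0586), np.float64(-44.0)), (np.float64(0.0784), np.float64(-134.4)), (np.float64(0.0586), np.float64(135.8)), (np.float64(0.0782), np.float64(45.7))]
```

Request:
{"op": "send_rows", "data": {"moves": [3.5,0,0,0,0,0,-10,3.5,0,0,0,0,0,-10,3.5,0,0,0,0,0,-10,3.5,0,0,0,0,0,-10,3.5,0,0,0,0,0,-10,3.5,0,0,0,0,0,-10,3.5,0,0,0,0,0,-10,3.5,0,0,0,0,0,-3.5]}}

```text
time: 25.98
tcp_pos: [0.5707, 0.3945, 0.1313]
tcp_rot: [0.369, 0.929, -0.001, -0.001]
ft_force: [0.2, 0.2, -0.5]
width: 0.04
grasp_force: 30.8
```

Request:
{"op": "send_rows", "data": {"moves": [3.5,1,-3,0,0,0,0,3.5,1.2,-4,0,0,0,0,3.5,1.2,-4,0,0,0,0,3.5,1.2,-4,0,0,0,0,3.5,1.2,-4,0,0,0,0,3.5,0.9,-3,1,0,0,0,3.5,0,-1.5,2,0,0,0,3.5,0,0,0,0,0,0,3.5,0,0,0,0,0,0]}}

```text
time: 27.1
tcp_pos: [0.3614, 0.2713, 0.1035]
tcp_rot: [0.371, 0.929, 0.0, 0.0]
ft_force: [0.1, 0.3, 0.1]
width: 0.0402
grasp_force: 30.8
```

Run:
```python
from h import *
go((.3605,.2705,.1),136.5)
look('wrist','w12')
```

```text
t 27.1 tcp [0.3614 0.2713 0.1035] xdir 136.5 turn wz -0.0 shift cm [ 0.01 -0.12  0.35] tilt [0.0001 0.0001] q [-0.88  0.08  0.14  2.07 -0.01  0.99  0.08]
```

View pics/w12.png

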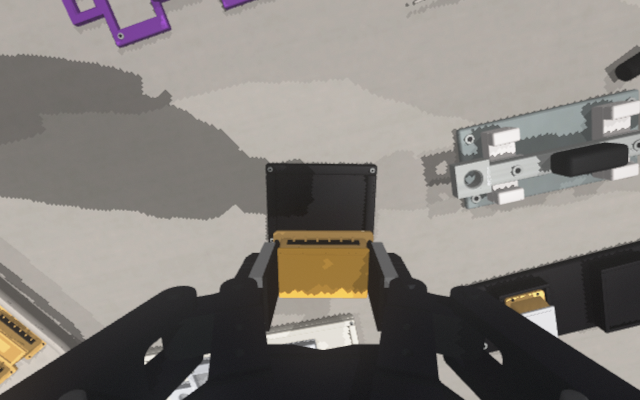

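Run:
```python
from h import *
i=arm.camera_info('wrist');s=arm.sense();m=R.from_quat(s['tcp_rot']).as_matrix()
f=lambda L,z:print(z,[np.round(m.T@(ray(p,z,i)-s['tcp_pos'])*100,2)[:2] for p in L])
f([(266,164),(376,165),(267,230),(375,230)],.008)
u=s['tcp_pos'][2]-.0145  # underside when held (tcp .0303 vs .016)
f([(273,235),(373,235)],u+.0024)
f([(280,297),(368,297)],u+.017)
```

```text
0.008 [array([ 3.29, -3.97]), array([3.21, 3.86]), array([-1.68, -4.13]), array([-1.69,  3.99])]
0.09160660909416729 [array([ 1.03, -2.31]), array([1.03, 2.49])]
0.10620660909416729 [array([-1.42, -1.87]), array([-1.43,  2.14])]
```

Request:
{"op": "send_rows", "data": {"moves": [3.5,0.45,-0.15,0,0,0,0,3.5,0,0,2,0,0,0,3.5,0,0,2.5,0,0,0,3.5,0,0,2,0,0,0,3.5,0,0,1,0,0,0,3.5,0,0,0.5,0,0,0,3.5,0,0,0,0,0,0,3.5,0,0,0,0,0,0]}}

```text
time: 28.15
tcp_pos: [0.357, 0.2732, 0.0239]
tcp_rot: [0.371, 0.929, 0.001, 0.0]
ft_force: [-0.2, 1.0, 0.4]
width: 0.04
grasp_force: 30.8
```

Request:
{"op": "send_rows", "data": {"moves": [3.5,0,0,0.3,0,0,0,3.5,0,0,0.1,0,0,0,3.5,0,0,0.1,0,0,0,3.5,0,0,0,0,0,0]}}

```text
time: 28.65
tcp_pos: [0.3566, 0.2728, 0.0182]
tcp_rot: [0.371, 0.929, -0.0, -0.0]
ft_force: [-0.9, -0.7, 0.1]
width: 0.04
grasp_force: 30.8
```

Request:
{"op": "send_rows", "data": {"moves": [3.5,0,0,0.1,0,0,0,3.5,0,0,0,0,0,0]}}

```text
time: 28.9
tcp_pos: [0.3567, 0.2729, 0.0175]
tcp_rot: [0.371, 0.929, 0.0, -0.0]
ft_force: [-1.1, -1.3, 4.2]
width: 0.0399
grasp_force: 31.3
```

Request:
{"op": "send_rows", "data": {"moves": [3.5,0,0,0.1,0,0,0,3.5,0,0,0,0,0,0]}}

```text
time: 29.15
tcp_pos: [0.3567, 0.273, 0.0174]
tcp_rot: [0.371, 0.929, 0.0, -0.0]
ft_force: [-6.2, -4.4, 21.8]
width: 0.0402
grasp_force: 33.1
```

Request:
{"op": "send_rows", "data": {"moves": [3.5,0,0,-0.1,0,0,0,6,0,0,0,0,0,0,6,0,0,0,0,0,0,6,0,0,0,0,0,0,6,0,0,-1,0,0,0,6,0,0,-3,0,0,0,6,0,0,-4,0,0,0,6,0,0,-4,0,0,0,6,0,0,0,0,0,0]}}

```text
time: 30.28
tcp_pos: [0.3581, 0.2742, 0.1408]
tcp_rot: [0.371, 0.929, 0.003, 0.001]
ft_force: [0.4, -0.6, 0.0]
width: 0.06
grasp_force: 0.0
```

Run:
```python
from h import *
go((.5373,.3265,.12),63)
i=arm.camera_info('wrist');s=arm.sense();m=R.from_quat(s['tcp_rot']).as_matrix()
p,d,i2,P=look('wrist','w13')
h=cv2.cvtColor(p,cv2.COLOR_BGR2HSV);k=((h[...,1]>120)&(h[...,2]>120)&(abs(h[...,0].astype(int)-21)<9)).astype(np.uint8)
k=cv2.morphologyEx(k,cv2.MORPH_OPEN,np.ones((5,5)))
n,l,st,c=cv2.connectedComponentsWithStats(k)
for j in range(1,n):
    if st[j,4]>300:
        (cx,cy),wh,an=cv2.minAreaRect(np.argwhere(l==j)[:,::-1].astype(np.float32))
        w=ray((cx,cy),.022,i);print(st[j],(cx,cy),wh,an,'world',w.round(4),'tool cm',(m.T@(w-s['tcp_pos'])*100).round(2))
        q=P[l==j];print('z pct',np.nanpercentile(q[:,2],[10,50,90]).round(4))
print([(round(x['score'],2),np.round(x['position'],3).tolist()) for n in ('package_gold','carrier_black') for x in arm.tip_of('wrist',n)][:4])
# blue carrier from top
q=cv2.imread('pics/top0.png');hh=cv2.cvtColor(q,cv2.COLOR_BGR2HSV);k=((hh[...,1]>120)&(abs(hh[...,0].astype(int)-115)<15)).astype(np.uint8);k[:170]=0;k[205:]=0;k[:,:436]=0
n,l,st,c=cv2.connectedComponentsWithStats(k);j=1+st[1:,4].argmax()
b=cv2.boxPoints(cv2.minAreaRect(np.argwhere(l==j)[:,::-1].astype(np.float32)))
i=arm.camera_info('top');w=np.array([ray(x,.008,i)[:2] for x in b]);print('blue',st[j],w.mean(0),[(np.hypot(*v).round(4),np.degrees(np.arctan2(v[1],v[0])).round(1)) for v in np.roll(w,-1,0)-w])
```

```text
t 30.27 tcp [0.3581 0.2742 0.1408] xdir 136.4 turn wz 73.4 shift cm [12.79 13.59  2.18] tilt [0.0043 0.0046] q [-0.89  0.03  0.14  2.04 -0.    1.07  0.06]
[ 292  188   54   29 1518] (318.5, 202.0) (28.0, 53.0) 90.0 world [0.3574 0.2719 0.022 ] tool cm [-0.11 -0.28 11.88]
z pct [0.0203 0.0217 0.0226]
[   0  296   76   87 3011] (24.175861358642578, 334.5103454589844) (50.989925384521484, 99.23934936523438) 48.36646270751953 world [ 0.2633 -0.0054  0.022 ] tool cm [-12.4  -26.87  11.71]
z pct [0.0036 0.0162 0.0177]
[(0.58, [0.355, 0.273, 0.0])]
blue [437 176  29  25 489] [ 0.42865807 -0.39861964] [(np.float64(0.0587), np.float64(-17.5)), (np.float64(0.0783), np.float64(-106.6)), (np.float64(0.0587), np.float64(162.3)), (np.float64(0.078), np.float64(73.4))]
```

Request:
{"op": "send_rows", "data": {"moves": [6,0,0,-1,0,0,10,6,0,0,0,0,0,10,6,0,0,0,0,0,10,6,0,0,0,0,0,10,6,0,0,0,0,0,10,6,0,0,0,0,0,10,6,0,0,0,0,0,10,6,0,0,0,0,0,3.4]}}

```text
time: 31.42
tcp_pos: [0.356, 0.2723, 0.1461]
tcp_rot: [0.853, 0.521, -0.001, 0.0]
ft_force: [0.3, 0.2, 0.2]
width: 0.06
grasp_force: 0.0
```

Request:
{"op": "send_rows", "data": {"moves": [6,2,2.1,0,0,0,0,6,2.7,2.9,0,0,0,0,6,2.7,2.9,0,0,0,0,6,2.7,2.9,0,0,0,0,6,1.8,1.8,1,0,0,0,6,0.9,1,2,0,0,0,6,0,0,0,0,0,0,6,0,0,0,0,0,0]}}

```text
time: 32.42
tcp_pos: [0.5353, 0.3251, 0.1171]
tcp_rot: [0.852, 0.523, -0.001, 0.0]
ft_force: [0.4, 1.0, 0.4]
width: 0.0601
grasp_force: 0.0
```

Run:
```python
from h import *
go((.5375,.3265,.029),63)
p,d,i,P=look('wrist','w14')
for n in ['package_nickel','fixture','bar','package_gold']: print(n,[(round(x['score'],2),np.round(x['position'],3).tolist()) for x in arm.tip_of('wrist',n)][:2])
s=arm.sense();m=R.from_quat(s['tcp_rot']).as_matrix()
# lid region by height, in tool coordinates
Q=(P-s['tcp_pos'])@m
k=(abs(P[...,2]-.033)<.004)&(np.hypot(P[...,0]-.5375,P[...,1]-.3265)<.03)
q=Q[k];print('lid',k.sum(),np.percentile(q,[3,50,97],axis=0).round(4).tolist())
# tall obstacles seen in the first top picture
T=world(np.load('pics/top0.npy'),arm.camera_info('top'));r=np.hypot(T[...,0],T[...,1]);a=np.degrees(np.arctan2(T[...,1],T[...,0]))
for lo in range(-60,45,7):
    row=[]
    for h in (.12,.23,.3):
        w=(a>lo)&(a<=lo+7)&(T[...,2]>h)&(r>.36)&(r<1); row.append((h,round(float(r[w].min()),3) if w.sum()>3 else None))
    print(lo,row)
```

```text
t 32.42 tcp [0.5353 0.3251 0.1171] xdir 63.1 turn wz 0.1 shift cm [0.24 0.14 8.81] tilt [-0.0009 -0.0006] q [-0.79  0.43  0.22  1.61 -0.1   1.11 -1.02]
package_nickel [(0.91, [0.536, 0.326, 0.015])]
fixture [(0.86, [0.556, 0.36, -0.001])]
bar [(0.92, [0.444, 0.415, 0.016]), (0.34, [0.535, 0.328, 0.013])]
package_gold []
lid 1891 [[-0.0103, -0.0195, 0.0838], [0.0017, -0.001, 0.0852], [0.0128, 0.0179, 0.0866]]
-60 [(0.12, 0.904), (0.23, 0.904), (0.3, 0.918)]
-53 [(0.12, 0.877), (0.23, 0.877), (0.3, 0.877)]
-46 [(0.12, 0.855), (0.23, 0.855), (0.3, 0.855)]
-39 [(0.12, 0.441), (0.23, 0.844), (0.3, 0.844)]
-32 [(0.12, 0.44), (0.23, 0.844), (0.3, 0.844)]
-25 [(0.12, 0.442), (0.23, 0.847), (0.3, 0.847)]
-18 [(0.12, 0.451), (0.23, 0.532), (0.3, 0.538)]
-11 [(0.12, 0.466), (0.23, 0.537), (0.3, 0.543)]
-4 [(0.12, 0.491), (0.23, 0.571), (0.3, 0.571)]
3 [(0.12, 0.526), (0.23, 0.573), (0.3, None)]
10 [(0.12, 0.576), (0.23, 0.576), (0.3, None)]
17 [(0.12, 0.631), (0.23, 0.641), (0.3, None)]
24 [(0.12, 0.75), (0.23, 0.814), (0.3, None)]
31 [(0.12, 0.913), (0.23, None), (0.3, None)]
38 [(0.12, 0.822), (0.23, 0.996), (0.3, None)]
```

Request:
{"op": "send_rows", "data": {"moves": [6,0.15,0,0,0,0,0,6,0,0,3,0,0,0,6,0,0,3,0,0,0,6,0,0,2,0,0,0,6,0,0,0.8,0,0,0,6,0,0,0,0,0,0,6,0,0,0,0,0,0]}}

```text
time: 33.55
tcp_pos: [0.5372, 0.3271, 0.0304]
tcp_rot: [0.852, 0.523, 0.001, -0.0]
ft_force: [-0.0, 1.3, -0.6]
width: 0.0599
grasp_force: 0.0
```

Run:
```python
from h import *
go((.5365,.3265,.0295),63)
```

```text
t 33.55 tcp [0.5372 0.3271 0.0304] xdir 63.1 turn wz 0.1 shift cm [-0.08 -0.04  0.09] tilt [0.0014 0.0011] q [-0.78  0.53  0.2   1.66 -0.13  0.96 -1.  ]
```

Request:
{"op": "send_rows", "data": {"moves": [6,0,0,0.1,0,0,0,3.5,0,0,0,0,0,0,3.5,0,0,0,0,0,0,3.5,0,0,0,0,0,0,3.5,0,0,0,0,0,0,3.5,0,0,-0.5,0,0,0,3.5,0,0,-1,0,0,0,3.5,0,0,-3,0,0,0,3.5,0,0,-4,0,0,0,3.5,0,0,-4,0,0,0,3.5,0,0,0,0,0,0]}}

```text
time: 34.92
tcp_pos: [0.5382, 0.3276, 0.1576]
tcp_rot: [0.852, 0.523, 0.003, -0.0]
ft_force: [-0.0, -0.3, -0.6]
width: 0.04
grasp_force: 30.6
```

Run:
```python
from h import *
s=arm.sense();print(s['width'],s['grasp_force'])
go((.38,.2,.32),63)
```

```text
0.03998895522471149 30.600417852401733
t 34.92 tcp [0.5382 0.3276 0.1576] xdir 63.0 turn wz 0.0 shift cm [-18.46  -8.26 -16.37] tilt [0.0051 0.0039] q [-0.8   0.39  0.23  1.57 -0.09  1.18 -1.02]
```

Request:
{"op": "send_rows", "data": {"moves": [3.5,-2,-1,-2.5,0,0,0,3.5,-3.3,-1.5,-3,0,0,0,3.5,-3.3,-1.5,-3,0,0,0,3.5,-3.3,-1.5,-3,0,0,0,3.5,-3.3,-1.5,-3,0,0,0,3.5,-3.3,-1.3,-2,0,0,0,3.5,0,0,0,0,0,0]}}

```text
time: 35.8
tcp_pos: [0.3782, 0.1984, 0.32]
tcp_rot: [0.853, 0.523, 0.002, -0.001]
ft_force: [-0.5, -0.1, -0.1]
width: 0.0405
grasp_force: 30.6
```

Request:
{"op": "send_rows", "data": {"moves": [3.5,-2,1.6,0,0,0,0,3.5,-3,2.4,0,0,0,0,3.5,-3,2.4,0,0,0,0,3.5,-3,2.4,0,0,0,0,3.5,-3,2.4,0,0,0,0,3.5,-2,1.4,0,0,0,0,3.5,0,0,0,0,0,0]}}

```text
time: 36.67
tcp_pos: [0.4187, -0.0018, 0.3176]
tcp_rot: [0.853, 0.522, -0.001, -0.0]
ft_force: [0.0, 0.7, -0.1]
width: 0.0401
grasp_force: 30.6
```

Run:
```python
from h import *
s=arm.sense();print(s['width'],s['grasp_force'])
go((.37,-.22,.32),63)
```

```text
0.04008423732848119 30.59394657611847
t 36.67 tcp [ 0.4187 -0.0018  0.3176] xdir 62.9 turn wz -0.1 shift cm [-21.66   5.56  -0.23] tilt [-0.001  -0.0004] q [-0.67 -0.22  0.48  1.85  0.1   1.49 -0.68]
```

Request:
{"op": "send_rows", "data": {"moves": [3.5,-2.5,0.6,0,0,0,0,3.5,-3.5,0.9,0,0,0,0,3.5,-3.5,0.9,0,0,0,0,3.5,-3.5,0.9,0,0,0,0,3.5,-3.5,0.9,0,0,0,0,3.5,-3,0.8,0,0,0,0,3.5,-2.2,0.6,0,0,0,0,3.5,0,0,0,0,0,0]}}

```text
time: 37.67
tcp_pos: [0.3702, -0.2195, 0.318]
tcp_rot: [0.853, 0.522, -0.0, -0.0]
ft_force: [0.8, 0.0, -1.3]
width: 0.0402
grasp_force: 30.6
```

Run:
```python
from h import *
s=arm.sense();print(s['width'],s['grasp_force'])
go((.4287,-.3986,.32),-16.6)
```

```text
0.04016023778902822 30.594019889831543
t 37.67 tcp [ 0.3702 -0.2195  0.318 ] xdir 63.0 turn wz 79.6 shift cm [10.72 15.49 -0.2 ] tilt [-0.0003 -0.    ] q [-0.53 -0.29  0.8   1.84  0.21  1.51 -0.24]
```

Request:
{"op": "send_rows", "data": {"moves": [3.5,0,0,0,0,0,10,3.5,0,0,0,0,0,10,3.5,0,0,0,0,0,10,3.5,0,0,0,0,0,10,3.5,0,0,0,0,0,10,3.5,0,0,0,0,0,10,3.5,0,0,0,0,0,10,3.5,0,0,0,0,0,9.6,3.5,0,0,0,0,0,0]}}

```text
time: 38.8
tcp_pos: [0.3707, -0.2178, 0.3178]
tcp_rot: [0.99, -0.142, -0.001, 0.0]
ft_force: [0.1, -0.4, -1.5]
width: 0.0403
grasp_force: 30.6
```

Run:
```python
from h import *
s=arm.sense();print(s['width'],s['grasp_force'])
go((.4287,-.3986,.32),-16.6)
```

```text
0.04026623842611106 30.584038496017456
t 38.8 tcp [ 0.3707 -0.2178  0.3178] xdir -16.4 turn wz 0.2 shift cm [10.73 15.67 -0.23] tilt [-0.0011 -0.    ] q [-0.29 -0.22  0.62  1.83  0.13  1.49 -1.55]
```

Request:
{"op": "send_rows", "data": {"moves": [3.5,1.5,2.2,0,0,0,0,3.5,1.8,2.7,0,0,0,0,3.5,1.8,2.7,0,0,0,0,3.5,1.8,2.7,0,0,0,0,3.5,1.8,2.7,0,0,0,0,3.5,1.2,1.8,2,0,0,0,3.5,0.7,0.8,3,0,0,0,3.5,0,0,3,0,0,0,3.5,0,0,3,0,0,0,3.5,0,0,2,0,0,0,3.5,0,0,0,0,0,0]}}

```text
time: 40.17
tcp_pos: [0.4273, -0.3979, 0.187]
tcp_rot: [0.99, -0.143, -0.001, -0.001]
ft_force: [0.4, 0.0, 0.0]
width: 0.0399
grasp_force: 30.6
```

Run:
```python
from h import *
go((.4287,-.3986,.1),-16.6)
i=arm.camera_info('wrist');s=arm.sense();m=R.from_quat(s['tcp_rot']).as_matrix()
p,d,_,P=look('wrist','w15')
h=cv2.cvtColor(p,cv2.COLOR_BGR2HSV);k=((h[...,1]>110)&(abs(h[...,0].astype(int)-115)<15)).astype(np.uint8)
k=cv2.morphologyEx(k,cv2.MORPH_OPEN,np.ones((5,5)))
n,l,st,c=cv2.connectedComponentsWithStats(k)
for j in range(1,n):
    if st[j,4]>300:
        q=np.argwhere(l==j)[:,::-1].astype(np.float32);print(st[j])
        b=cv2.boxPoints(cv2.minAreaRect(q));print(b.tolist(),[(m.T@(ray(x,.008,i)-s['tcp_pos'])*100).round(2)[:2].tolist() for x in b])
print([(n,round(x['score'],2),np.round(x['position'],3).tolist()) for n in ('carrier_blue','rinse_bottle','package_nickel') for x in arm.tip_of('wrist',n)][:4])
```

```text
t 40.17 tcp [ 0.4273 -0.3979  0.187 ] xdir -16.4 turn wz 0.2 shift cm [0.17 0.04 8.7 ] tilt [-0.0021  0.0014] q [-0.03  0.37  0.87  1.68 -0.29  1.24 -0.95]
[ 282  151   81   61 4762]
[[282.0, 151.0], [362.0, 151.0], [362.0, 211.0], [282.0, 211.0]] [[3.51, -3.97], [3.51, 3.71], [-2.49, 3.89], [-2.48, -4.17]]
[('carrier_blue', 0.75, [0.425, -0.402, 0.0]), ('rinse_bottle', 0.38, [0.365, -0.31, -0.0]), ('package_nickel', 0.56, [0.424, -0.397, 0.175])]
```

Request:
{"op": "send_rows", "data": {"moves": [3.5,0.4,-0.1,1,0,0,0,3.5,0,0,3,0,0,0,3.5,0,0,3,0,0,0,3.5,0,0,2,0,0,0,3.5,0,0,0,0,0,0,3.5,0,0,0,0,0,0]}}

```text
time: 41.12
tcp_pos: [0.4319, -0.3996, 0.0992]
tcp_rot: [0.99, -0.144, 0.001, 0.0]
ft_force: [-0.1, -0.8, 0.0]
width: 0.04
grasp_force: 30.6
```

Run:
```python
from h import *
go((.4287,-.3986,.03),-16.6)
i=arm.camera_info('wrist');s=arm.sense();m=R.from_quat(s['tcp_rot']).as_matrix()
p,d,_,P=look('wrist','w16')
h=cv2.cvtColor(p,cv2.COLOR_BGR2HSV);k=((h[...,1]>110)&(abs(h[...,0].astype(int)-115)<15)).astype(np.uint8)
k=cv2.morphologyEx(k,cv2.MORPH_OPEN,np.ones((5,5)))
n,l,st,c=cv2.connectedComponentsWithStats(k)
for j in range(1,n):
    if st[j,4]>300:
        q=np.argwhere(l==j)[:,::-1];x0,y0,w,hh,_=st[j];print(st[j])
        top=[(m.T@(ray(x,.008,i)-s['tcp_pos'])*100).round(2)[:2].tolist() for x in [(x0,y0),(x0+w,y0)]];print('edge',top)
# flange / lid of the held package by depth in tool frame
Q=(P-s['tcp_pos'])@m;u=.0125
for nm,z0 in (('flange top',u-.0024),('lid',u-.017)):
    k=(abs(Q[...,2]-z0)<.0025)&(abs(Q[...,0])<.03)&(abs(Q[...,1])<.03);q=Q[k]
    print(nm,k.sum(),np.percentile(q,[2,98],axis=0).round(4).tolist() if k.sum()>20 else '')
```

```text
t 41.12 tcp [ 0.4319 -0.3996  0.0992] xdir -16.5 turn wz 0.1 shift cm [-0.35 -0.01  6.92] tilt [ 0.001  -0.0008] q [ 0.03  0.47  0.81  1.76 -0.38  1.08 -0.89]
[ 266  171  110   71 6248]
edge [[2.99, -4.04], [2.98, 3.68]]
flange top 903 [[0.0091, -0.0239, 0.0084], [0.0146, 0.0224, 0.0123]]
lid 4796 [[-0.0114, -0.0208, -0.0058], [0.0118, 0.0195, -0.0026]]
```

View pics/w16.png

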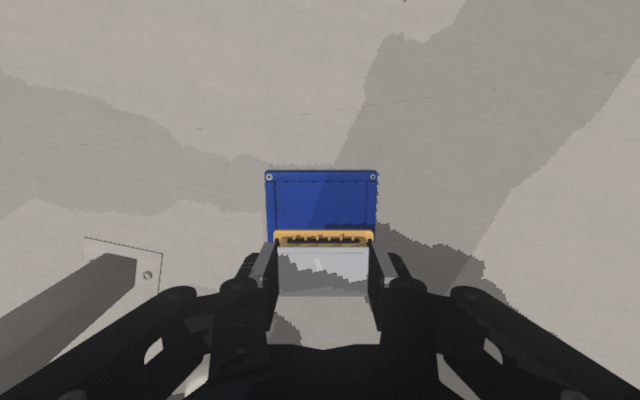

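Request:
{"op": "send_rows", "data": {"moves": [3.5,0,-0.1,1,0,0,0,3.5,0,0,2,0,0,0,3.5,0,0,2,0,0,0,3.5,0,0,1.5,0,0,0,3.5,0,0,1,0,0,0,3.5,0,0,0.2,0,0,0,3.5,0,0,0,0,0,0,3.5,0,0,0,0,0,0]}}

```text
time: 42.18
tcp_pos: [0.432, -0.3984, 0.0218]
tcp_rot: [0.99, -0.144, 0.0, 0.0]
ft_force: [0.6, 0.5, -0.8]
width: 0.0398
grasp_force: 30.6
```

Request:
{"op": "send_rows", "data": {"moves": [3.5,0,0,0.2,0,0,0,3.5,0,0,0.1,0,0,0,3.5,0,0,0,0,0,0]}}

```text
time: 42.55
tcp_pos: [0.4317, -0.3981, 0.0182]
tcp_rot: [0.99, -0.144, -0.0, -0.0]
ft_force: [-0.0, 0.2, -0.3]
width: 0.0401
grasp_force: 30.6
```

Request:
{"op": "send_rows", "data": {"moves": [3.5,0,0,0.1,0,0,0,3.5,0,0,0,0,0,0]}}

```text
time: 42.8
tcp_pos: [0.4318, -0.3982, 0.0178]
tcp_rot: [0.99, -0.144, 0.0, -0.0]
ft_force: [-2.6, 2.8, 7.8]
width: 0.0402
grasp_force: 31.4
```

Contact; release and rise straight up.

Request:
{"op": "send_rows", "data": {"moves": [3.5,0,0,0,0,0,0,6,0,0,0,0,0,0,6,0,0,0,0,0,0,6,0,0,0,0,0,0,6,0,0,-1,0,0,0,6,0,0,-3,0,0,0,6,0,0,-4,0,0,0,6,0,0,-4,0,0,0,6,0,0,-4,0,0,0,6,0,0,-4,0,0,0,6,0,0,-2,0,0,0,6,0,0,0,0,0,0]}}

```text
time: 44.3
tcp_pos: [0.4321, -0.3988, 0.2391]
tcp_rot: [0.99, -0.144, 0.001, 0.0]
ft_force: [0.8, 0.7, -1.0]
width: 0.0601
grasp_force: 0.0
```

Run:
```python
from h import *
s=arm.sense();print(s['time'],s['tcp_pos'],s['width'])
p,d,i,P=look('wrist','w17')
def box(k,z,i,roi=None):
    n,l,st,c=cv2.connectedComponentsWithStats(k.astype(np.uint8));j=1+st[1:,4].argmax()
    b=cv2.boxPoints(cv2.minAreaRect(np.argwhere(l==j)[:,::-1].astype(np.float32)));w=np.array([ray(x,z,i)[:2] for x in b]);e=np.roll(w,-1,0)-w
    return st[j].tolist(),w.mean(0).round(4),[(np.hypot(*v).round(4),np.degrees(np.arctan2(v[1],v[0])).round(1)) for v in e[:2]]
near=np.hypot(P[...,0]-.43,P[...,1]+.4)
h=cv2.cvtColor(p,cv2.COLOR_BGR2HSV)
blue=(h[...,1]>110)&(abs(h[...,0].astype(int)-115)<15)
bx=cv2.convexHull(np.argwhere(blue&(near<.06))[:,::-1].astype(np.int32));hm=np.zeros(p.shape[:2],np.uint8);cv2.fillPoly(hm,[bx],1)
print('blue hull',box(hm,.008,i));print('non-blue inside (package)',box((hm>0)&~blue,.01,i))
k=(P[...,2]>.018)&(near<.04);print('lid z',np.nanpercentile(P[k][:,2],[5,50,95]).round(4),P[k].mean(0).round(4))
for cam in ('top','side'):
    look(cam,cam+'_end')
    for n in ['bar','frame','package_gold','package_nickel','carrier_black','carrier_blue','bar_cradle','frame_tray','rinse_bottle']:
        print(cam,n,[(round(x['score'],2),np.round(x['position'],3).tolist()) for x in arm.tip_of(cam,n)][:2])
```

```text
44.3 [ 0.43207554 -0.39882013  0.2391025 ] 0.06013267423405903
blue hull ([253, 152, 105, 149, 7825], array([ 0.3733, -0.3633]), [(np.float64(0.2098), np.float64(-31.5)), (np.float64(0.0869), np.float64(-119.8))])
non-blue inside (package) ([253, 153, 104, 147, 4086], array([ 0.3795, -0.3296]), [(np.float64(0.1722), np.float64(-53.8)), (np.float64(0.0947), np.float64(-143.0))])
lid z [0.2434 0.3112 0.3275] [ 0.4445 -0.4034  0.2943]
top bar [(0.87, [0.442, 0.42, 0.015])]
top frame [(0.85, [0.438, 0.128, 0.007]), (0.55, [0.186, 0.313, -0.0])]
top package_gold [(0.65, [0.355, 0.272, 0.002])]
top package_nickel [(0.62, [0.436, -0.396, 0.004]), (0.45, [0.362, -0.312, -0.004])]
top carrier_black [(0.82, [0.361, 0.27, -0.001])]
top carrier_blue [(0.56, [0.43, -0.397, -0.0])]
top bar_cradle [(0.57, [0.444, 0.416, -0.002])]
top frame_tray [(0.97, [0.432, 0.122, 0.002]), (0.58, [0.356, 0.272, -0.003])]
top rinse_bottle [(0.61, [0.365, -0.313, -0.001])]
side bar []
side frame [(0.61, [0.438, 0.122, 0.007]), (0.54, [0.184, 0.315, -0.001])]
side package_gold []
side package_nickel [(0.58, [0.433, -0.399, 0.003])]
side carrier_black []
side carrier_blue [(0.68, [0.434, -0.394, -0.0]), (0.42, [0.428, -0.4, 0.005])]
side bar_cradle []
side frame_tray [(0.72, [0.436, 0.129, 0.003])]
side rinse_bottle []
```

Run:
```python
from h import *
p,d,i,P=look('wrist')
near=np.hypot(P[...,0]-.43,P[...,1]+.4);h=cv2.cvtColor(p,cv2.COLOR_BGR2HSV)
blue=(h[...,1]>110)&(abs(h[...,0].astype(int)-115)<15)&(near<.06)&(P[...,2]<.02)
a=np.radians(73.5);Ry=np.array([np.cos(a),np.sin(a)]);Rx=np.array([np.sin(a),-np.cos(a)])
f=lambda k:[(np.percentile(P[k][:,:2]@v,[1,99])).round(4).tolist() for v in (Rx,Ry)]
lid=(near<.05)&(P[...,2]>.018)&(P[...,2]<.03)&~blue
print('blue x,y',f(blue),blue.sum());print('lid x,y',f(lid),lid.sum())
q=P[lid];A=np.c_[q[:,:2]-q[:,:2].mean(0),np.ones(len(q))];print('lid plane',np.linalg.lstsq(A,q[:,2],rcond=None)[0].round(4))
```

```text
blue x,y [[0.4974, 0.557], [-0.2973, -0.2196]] 2416
lid x,y [[0.5156, 0.5381], [-0.2775, -0.239]] 752
lid plane [-0.0017 -0.0051  0.0218]
```

```bash
python3 -c "
from cell import arm
print(arm.sign_off())"
```

```text
the job is handed in; nothing more can be done
None
```

I handed the job in at about 45 s of the 128 s: bar in the grey cradle, frame flat in the white tray, then gold package in the black carrier and silver in the blue. The last camera check put everything in place and found the bottle where it started.

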